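# Vent the hand lubricator, then draw its dose handle to the marker and hold

### The job

Get the hand lubricator on the bench ready to fill its pump: with the handle still down, unscrew the black filler cap on the tank anticlockwise until it stops (white line at the green dot), so that the tank can breathe. Then draw the red T-handle up against its spring until its pointer is level with the red dose marker on the scale, and finish while holding it there, still gripping the handle. Leave the marker as it is set and the other things on the bench where they are.

Things in the scene. Friction and masses are not known exactly. Their poses are not given: they have to be found in the camera images.
- lubricator: hand lubricator bolted to the bench (fixed): a dark steel base plate 110x290x8 mm carrying, from left to right, a white tank with a black lid (its top 108 mm above the bench) and a black filler cap, a pump barrel with a red T-handle on a sprung rod, and an upright dose scale. Origin: on the bench under the middle; x points away from the robot at yaw 0, y to the left, along the row, z up.
- filler_cap (a joint): angle (rad) of the black ribbed screw cap on the tank, which stays on its neck: 0 = screwed shut (white line on its top at the red dot on the lid), 2.4 = fully backed off, against its stop (white line at the green dot). Grows anticlockwise seen from above; it stays where it is left and takes about 0.12 N m to turn.
- cap_grip (a point): point on the vertical axis of the filler cap where to grip it, 12.5 mm below its top. The cap is round, 44 mm across and 27 mm high (112.5 to 139.5 mm above the bench), and can be gripped at any yaw; it is 140 mm from the T-handle.
- pull_handle (a joint): how far (m) the red T-handle has been drawn straight up: 0 = at rest, fully down; hard stop at 0.055. A spring pulls it back down: lifting it takes about 11 N at first (spring, weight and drag together), growing by 1.6 N every 10 mm, and it snaps back if let go.
- handle_grip (a point): centre of the T-handle's red cross-bar: 56 mm long along the lubricator's y, 16 mm wide along its x, 16 mm high; 166 mm above the bench when at rest. Free space all round the bar (the scale begins 28 mm beyond its right end; a pointer arm leaves the rod 42 mm below the bar towards the scale).
- pointer_tip (a point): tip of the black pointer (3 mm high) that rises with the T-handle in front of the dose scale; 124 mm above the bench when the handle is at rest.
- dose_marker (a joint): height (m) of the red dose marker above the scale's zero line: the pointer is level with it when joint pull_handle has this same value. It is held by friction (3 N) and is to be left as set.
- dose_mark (a point): tip of the red dose marker, a red clip 6 mm high on the outer (right) edge of the upright white scale (30 mm wide, its top 188 mm above the bench, graduated every 5 mm); the tip points at the pointer and stands just beside its path.
- oil_can: small red oil can with a curved spout, 64x78x131 mm, loose on the bench; origin under its middle. A bystander: leave it alone.
- tape_roll_2: thick roll of brown tape lying flat, 110x113x48 mm, loose on the bench; origin under its middle. A bystander: leave it alone.
- white_box: white carton, 55x90x40 mm, loose on the bench; origin under its middle. A bystander: leave it alone.
- screwdriver_2: blue-handled screwdriver, 28x218x28 mm, loose on the bench; origin under its middle. A bystander: leave it alone.
- pliers: blue-handled pliers, 53x177x14 mm, loose on the bench; origin under its middle. A bystander: leave it alone.
- spanner_13: steel spanner, 29x157x6 mm, loose on the bench; origin under its middle. A bystander: leave it alone.
- screwdriver_1: yellow-handled screwdriver, 28x173x28 mm, loose on the bench; origin under its middle. A bystander: leave it alone.
- sanding_block: red-brown sanding block, 62x113x35 mm, loose on the bench; origin under its middle. A bystander: leave it alone.

How it is judged:
By the outcome, as a careful person would: the job done as asked, in the order asked, and still so for the second after the job is handed in, while the arm keeps its last pose, push and grip.
It also fails if it takes over 54 s, if anything falls off the work surface, if the arm or the gripper's body presses on something with over 40 N, if the wrist force passes 120 N, or if a joint passes its speed limit or range.

### The arm

A 7-joint arm with a two-finger parallel gripper is mounted at the origin on a cart in front of the work surface, level with it; the furniture and walls round the work are solid. World frame = base frame: x ahead of the robot, y to its left, z up, the work surface at z = 0. Lengths are in m, angles in rad, forces in N, time in s.
With the tool pointing down it reaches from about 0.425 to 0.925 m from the base axis. Payload 6.8 kg.
Tool frame: the origin (TCP) lies midway between the tips of the shut fingers; the grasp point (between the pads) lies r.grip_point_offset behind it (r.grip_point_offset is the distance from the TCP to the grasp point, in m); z points along the fingers, y is the direction in which the jaws open and shut (so a half turn about z gives the same grasp; the last joint's range is limited). The gripper opens to 85 mm and grips with 20 to 120 N. Pads are 22 mm wide; open, the fingers measure 114 mm over their backs; the gripper's body (76 mm by 85 mm) begins 54 mm behind the grasp point. The pads swing forward as they close: fully open they stand 13 mm farther back than shut.
Start: joints at [0.997, 0.477, 0.022, 1.555, -0.011, 1.109, -0.083], TCP at [0.303, -0.603, 0.231] pointing down, gripper open.
Joint ranges: [-2.96, 2.96], [-0.34, 2.1], [-1.41, 1.46], [0.24, 2.44], [-1.37, 4.51], [0.17, 1.92], [-2.96, 2.96]. Speed limits (rad/s): [2.39, 2.39, 3.14, 3.14, 3.14, 3.14, 3.14].

### API

Orientations are given as a rotation vector (axis times angle).
In Python, from bench import r gives the robot as it stands. The module is installed in compiled form; this text tells all that it offers.
- The arm moves only by the tool play_rows, never from a script. Its argument "deltas" is a list of rows, each a list of 3 entries, a list of its own where there are three numbers: the finger opening in mm, from 0 to 85.4, then the shift along the tool's x, y, z in mm, then the turn, a rotation vector about the tool's x, y, z in rad. A call has 1 to 8 rows; each row is the pose to reach, as a shift and turn from the pose measured when the call began, along the tool's axes at that moment; what a row does not reach only later rows make up. A row lasts 1/8 s, in which the tool goes at most 62.5 mm and 10.7 degrees, less where a joint would pass 70% of its speed; a pose out of reach is approached as far as the arm can. A call with a gripper value outside its range is refused whole. The fingers move at their own pace and stop on an object; "squeeze" is the grip in N (left out, the last holds). Time passes only in rows, so rows that repeat a pose let the fingers close. It gives the time, the measured TCP pose, the force and the opening at its end, in the units of the state.
- r.get_obs(): the state, without advancing time (a new reading comes with each control period).
- r.grab_frame(name): name is "scene" or "side" or "wrist"; returns (picture, depth): 480x640x3 uint8, red, green, blue; 480x640 float32, m along the optical axis (not along the pixel's ray), 0 where there is no reading.
- r.camera_model(name): a dict with "mtx" (3x3 intrinsics, pixels), "rvec" (rotation vector, rad) and "tvec" (3), from world to camera coordinates, as OpenCV has them; the wrist camera has in their place "T_tool_cam" (4x4, takes a point from camera to tool coordinates, whose origin is the TCP and whose axes are the flange's). Camera axes: x right, y down, z forward; pixel columns grow to the right and rows downward; lengths in m; the calibration is good to about 2 mm. A picture is of the moment at which its call begins: read the wrist's pose just before it. camera_model takes no time and is no camera call.
- r.hand_in(): hands the job in, once; it reports no verdict.
The state is a dict: "clock": time; "joints": joint angles; "qvel": joint speeds; "tau": joint torques, N m; "tcp_pos": TCP position; "orientation": TCP orientation; "contact_force": force on the tool from outside, world axes, zero at the start; "moment": the same for the moment, N m; "grip_width": finger opening in m.
Only numpy, scipy, OpenCV 4.12 (cv2) and the standard library are available. Lean on these libraries where they do the work, as an engineer would, in place of code of your own. Each camera call takes 0.05 s, during which the arm holds its last target. There are 200 camera calls.

## Working session

There is one attempt and no reset: what is moved stays moved. The work goes in short steps, Python scripts to look and compute and a tool call to move; the robot and the scene stay as the last step left them, time stands still between calls to the robot, and variables do not carry over. Pictures are saved under pics/ and viewed, about 8 in all and at most 12, crops included, and the job is handed in when it is done.

Besides the shell and the picture viewer there is one more tool, called after "Call:" by a JSON object that holds its "api" and its "payload". play_rows: Moves the arm, as the interface text tells. Its arguments: {"type":"object","properties":{"deltas":{"type":"array"},"squeeze":{"type":"number"}},"required":["deltas"]}

```bash
mkdir -p pics; cat > h.py <<'E'
from bench import r
import numpy as np, cv2
from scipy.spatial.transform import Rotation as R
def cam(name):
    o=r.get_obs(); m=r.camera_model(name); K=np.array(m["mtx"],float)
    if name=="wrist":
        T=np.eye(4);T[:3,:3]=R.from_rotvec(o["orientation"]).as_matrix();T[:3,3]=o["tcp_pos"]
        T=T@np.array(m["T_tool_cam"])
    else:
        T=np.eye(4);T[:3,:3]=cv2.Rodrigues(np.array(m["rvec"],float))[0];T[:3,3]=np.ravel(m["tvec"]);T=np.linalg.inv(T)
    return K,T
def grab(name,f=None):
    K,T=cam(name); p,d=r.grab_frame(name)
    if f: cv2.imwrite("pics/"+f,p[...,::-1])
    v,u=np.mgrid[:480,:640]
    c=np.stack([(u-K[0,2])/K[0,0]*d,(v-K[1,2])/K[1,1]*d,d],-1)
    W=c@T[:3,:3].T+T[:3,3]; W[d==0]=np.nan
    return p,W,K,T
def proj(P,K,T):
    q=np.linalg.inv(T)@np.append(P,1); q=K@q[:3]; return q[:2]/q[2]
E
python3 - <<'E'
from h import *
o=r.get_obs();print({k:np.round(v,3) for k,v in o.items()},r.grip_point_offset)
for n in("scene","side"):
    p,W,K,T=grab(n,n+"0.png"); np.savez(n+"0.npz",p=p,W=W,K=K,T=T); print(n,T.round(2).tolist(),K[0,0])
print(np.array(r.camera_model("wrist")["T_tool_cam"]).round(3))
E
```

```text
{'clock': np.float64(0.0), 'joints': array([ 0.997,  0.478,  0.022,  1.556, -0.011,  1.109, -0.083]), 'qvel': array([-0.002, -0.001,  0.001, -0.   , -0.   ,  0.   , -0.001]), 'tau': array([ 0.0000e+00, -5.9645e+01,  1.6080e+00, -2.8120e+01,  1.3000e-02,
        9.0000e-03,  0.0000e+00]), 'tcp_pos': array([ 0.303, -0.603,  0.23 ]), 'orientation': array([-3.055e+00, -7.250e-01,  1.000e-03]), 'contact_force': array([0.243, 0.203, 0.435]), 'moment': array([-0.021,  0.005,  0.042]), 'grip_width': np.float64(0.085)} 0.0187
scene [[-0.54, -0.49, 0.69, -0.61], [-0.84, 0.3, -0.45, 0.67], [0.02, -0.82, -0.57, 1.02], [0.0, 0.0, 0.0, 1.0]] 593.1788752753589
side [[0.37, -0.8, 0.47, -0.38], [-0.93, -0.31, 0.2, -0.4], [-0.01, -0.51, -0.86, 1.7], [0.0, 0.0, 0.0, 1.0]] 549.8114403838156
[[-0.    -0.962 -0.272  0.069]
 [ 1.     0.    -0.     0.001]
 [ 0.    -0.272  0.962 -0.143]
 [ 0.     0.     0.     1.   ]]
```

View pics/scene0.png

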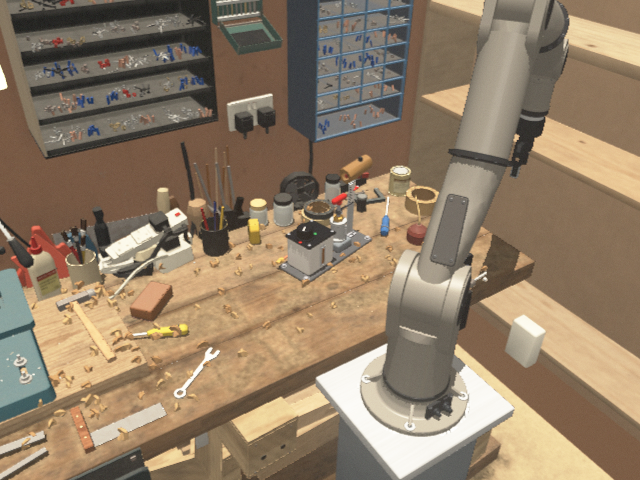

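View pics/side0.png

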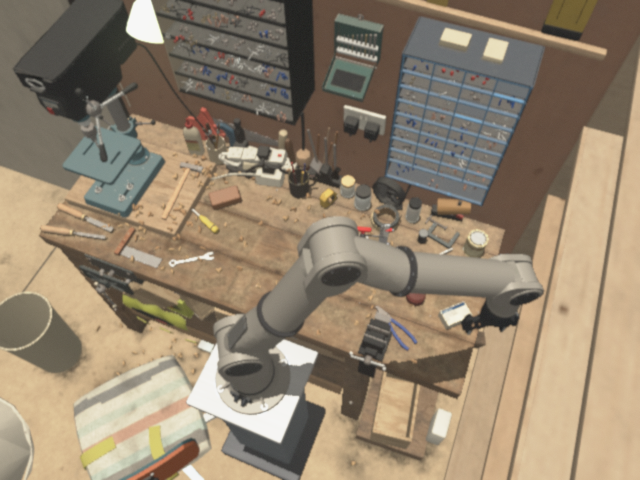

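The scene picture shows the lubricator at about (325,245); in the side picture the arm hides it. I'll zoom in on the scene picture and take its 3D points.

```bash
python3 - <<'E'
import numpy as np,cv2
z=np.load("scene0.npz");p=z["p"];W=z["W"]
c=p[165:285,265:395,::-1];cv2.imwrite("pics/c1.png",cv2.resize(c,None,fx=5,fy=5,interpolation=cv2.INTER_CUBIC))
S=W[165:285,265:395].reshape(-1,3);S=S[~np.isnan(S[:,0])]
m=(abs(S[:,2]-.108)<.004);print(m.sum(),S[m].min(0),S[m].max(0),np.median(S[m],0))
for u,v in [(310,232),(303,230),(318,226),(330,236),(340,225),(350,190),(345,215),(285,265),(368,238),(340,205)]:print(u,v,W[v,u].round(3))
# rectangle of lid
sel=S[m];sel=sel[np.linalg.norm(sel[:,:2]-np.median(sel[:,:2],0),axis=1)<.09]
print(cv2.minAreaRect(sel[:,:2].astype(np.float32)*1000))
b=S[(abs(S[:,2]-.008)<.003)];print(len(b))
E
```

```text
736 [ 0.4476238  -0.30321662  0.10400321] [0.84820743 0.01082652 0.11199949] [ 0.51511206 -0.08414457  0.10803738]
310 232 [ 0.482 -0.035  0.133]
303 230 [ 0.49  -0.019  0.14 ]
318 226 [ 0.522 -0.087  0.111]
330 236 [ 0.473 -0.095  0.103]
340 225 [ 0.518 -0.159  0.092]
350 190 [ 0.557 -0.217  0.169]
345 215 [ 0.669 -0.288  0.001]
285 265 [0.532 0.014 0.01 ]
368 238 [ 0.508 -0.257  0.017]
340 205 [ 0.532 -0.166  0.149]
((514.5263671875, -84.26045227050781), (94.45408630371094, 178.761962890625), 15.814072608947754)
1148
```

View pics/c1.png

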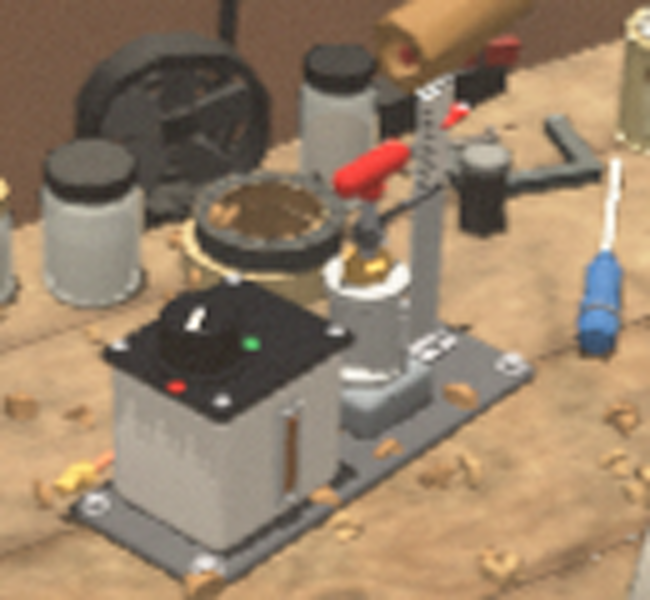

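```bash
cat >> h.py <<'E'
def go(pos,yaw):
    "delta in tool frame (mm, rad) to TCP pos, tool down, tool-x at yaw deg"
    o=r.get_obs();A=R.from_rotvec(o["orientation"]);y=np.radians(yaw)
    B=R.from_matrix(np.array([[np.cos(y),np.sin(y),0],[np.sin(y),-np.cos(y),0],[0,0,-1]]))
    X=A.as_matrix()[:,0]
    print("now",np.round(o["tcp_pos"],4),"yaw",np.degrees(np.arctan2(X[1],X[0])).round(2),"d",(A.inv().apply(np.array(pos)-o["tcp_pos"])*1000).round(1),(A.inv()*B).as_rotvec().round(3))
E
python3 -c "
from h import *
go([.545,-.1,.40],15); go([.45,-.45,.40],20)"
```

```text
now [ 0.3029 -0.6026  0.2304] yaw 26.69 d [ 442.  -340.6 -169.1] [-0.002  0.     0.204]
now [ 0.3029 -0.6026  0.2304] yaw 26.69 d [ 199.9  -70.6 -169.5] [-0.002  0.     0.117]
```

Call:
{"api": "play_rows", "payload": {"deltas": [[85,[40,-30,-80],[0,0,0]],[85,[80,-60,-140],[0,0,0.05]],[85,[130,-100,-169],[0,0,0.1]],[85,[180,-140,-169],[0,0,0.15]],[85,[230,-180,-169],[0,0,0.2]],[85,[280,-215,-169],[0,0,0.2]],[85,[330,-254,-169],[0,0,0.2]],[85,[380,-293,-169],[0,0,0.2]]]}}

```text
clock: 1.1
tcp_pos: [0.4907, -0.2116, 0.3993]
orientation: [-3.113, -0.416, 0.001]
contact_force: [0.5, -0.1, 0.5]
grip_width: 0.0851
```

```bash
python3 -c "
from h import *
go([.545,-.1,.40],15);print(r.get_obs()['joints'].round(3))"
```

```text
now [ 0.4907 -0.2116  0.3993] yaw 15.22 d [ 81.7 -93.4  -0.6] [-0.002  0.001  0.004]
[ 0.456  0.137 -0.187  1.642  0.025  1.366 -1.039]
```

Call:
{"api": "play_rows", "payload": {"deltas": [[85,[40,-47,0],[0,0,0]],[85,[82,-93,0],[0,0,0]],[85,[82,-93,0],[0,0,0]],[85,[82,-93,0],[0,0,0]]]}}

```text
clock: 1.6
tcp_pos: [0.5451, -0.1007, 0.3989]
orientation: [-3.113, -0.417, 0.003]
contact_force: [-0.8, -1.0, -0.0]
grip_width: 0.0851
```

```bash
python3 - <<'E'
from h import *
p,W,K,T=grab("wrist","w1.png"); np.savez("w1.npz",p=p,W=W,K=K,T=T);print(r.get_obs()["qvel"].round(3),T.round(3).tolist())
E
```

```text
[ 0.013 -0.005  0.009 -0.001 -0.    -0.    -0.003] [[0.263, -0.928, -0.265, 0.613], [-0.965, -0.253, -0.07, -0.084], [-0.002, 0.274, -0.962, 0.542], [0.0, 0.0, 0.0, 1.0]]
```

View pics/w1.png

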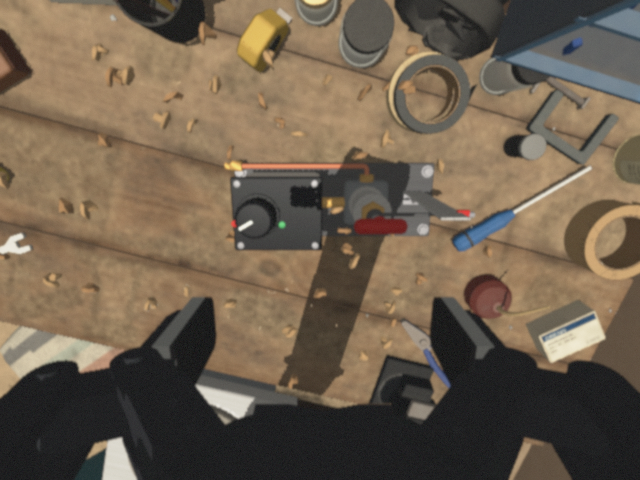

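```bash
cat > m.py <<'E'
import numpy as np,cv2,sys
z=np.load(sys.argv[1]);p=z["p"].astype(int);W=z["W"]
X=np.nan_to_num(W);
near=(X[...,0]>.40)&(X[...,0]<.65)&(X[...,1]>-.28)&(X[...,1]<.06)
cap=near&(X[...,2]>.13)&(X[...,2]<.15)&(X[...,1]>-.07)
c,rad=cv2.minEnclosingCircle(X[cap][:,:2].astype(np.float32)*1000);print("cap",cap.sum(),c,rad,np.median(X[cap],0))
red=(p[...,0]>90)&(p[...,1]<.45*p[...,0])&(p[...,2]<.45*p[...,0])&near
h=red&(X[...,2]>.155);n,l,st,ce=cv2.connectedComponentsWithStats(h.astype(np.uint8))
for i in range(1,n):
    if st[i,4]>10:
        S=X[l==i];print("red",st[i],ce[i],np.median(S,0).round(4),cv2.minAreaRect(S[:,:2].astype(np.float32)*1000))
def at(m):return X[m].mean(0).round(4),m.sum()
C=np.array(c)/1000
rd=red&(abs(X[...,2]-.108)<.008)&(np.hypot(X[...,0]-C[0],X[...,1]-C[1])<.05)
gr=near&(p[...,1]>1.4*p[...,0])&(p[...,1]>1.3*p[...,2])&(p[...,1]>80)&(abs(X[...,2]-.11)<.02)
wh=cap&(p.min(-1)>150)
for n_,m in(("rdot",rd),("gdot",gr),("white",wh)):
    if m.sum():
        P,k=at(m);d=P[:2]-C;print(n_,P,k,"ang",np.degrees(np.arctan2(d[1],d[0])).round(1),np.hypot(*d).round(4))
E
python3 m.py w1.npz; python3 - <<'E'
import numpy as np,cv2
p=np.load("w1.npz")["p"][...,::-1];a=cv2.resize(p[150:260,220:440],None,fx=3.6,fy=3.6,interpolation=cv2.INTER_CUBIC)
cv2.imwrite("pics/c2.png",a)
E
```

```text
cap 1210 (502.7828063964844, -30.816009521484375) 22.83632469177246 [ 0.5046875  -0.03163293  0.13977318]
red [458 210  12   6  43] [464.30232558 211.72093023] [ 0.5767 -0.2482  0.1633] ((577.449951171875, -247.30654907226562), (11.877934455871582, 5.119634628295898), 82.13733673095703)
red [355 217  51  17 664] [379.92168675 225.7439759 ] [ 0.5409 -0.164   0.1736] ((540.3282470703125, -164.77732849121094), (15.130863189697266, 52.25609588623047), 18.349267959594727)
rdot [ 0.484  -0.0052  0.1102] 20 ang 126.3 0.0318
gdot [ 0.4981 -0.0619  0.1096] 52 ang -98.6 0.0314
white [ 0.4948 -0.024   0.1404] 68 ang 139.5 0.0105
```

View pics/c2.png

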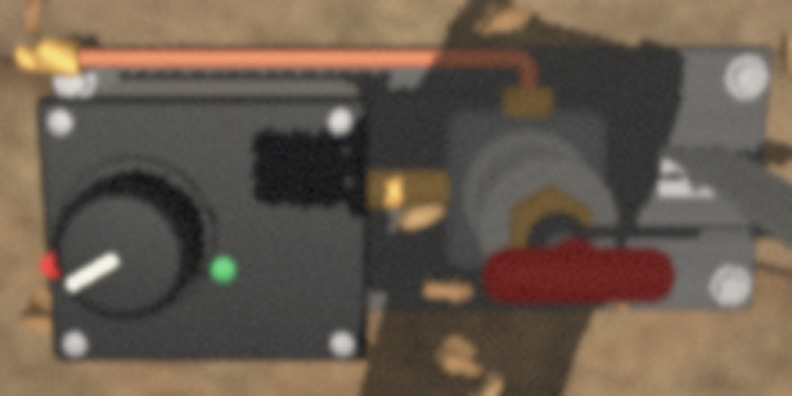

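The cap centre is at (0.503,-0.031) with radius 22.8 mm, as expected. The handle is at (0.540,-0.165) with its top at 174 mm, and it lies 139 mm from the cap, so lubricator yaw is about 15.6°. The white line sits near the red dot, so the cap is shut or nearly so.

```bash
python3 -c "
from h import *
go([.503,-.031,.18],15);go([.503,-.031,.111],15)"
```

```text
now [ 0.5449 -0.1017  0.399 ] yaw 15.13 d [-21.7 -78.9 219.1] [-0.001  0.002  0.002]
now [ 0.5449 -0.1017  0.399 ] yaw 15.13 d [-21.6 -78.8 288.1] [-0.001  0.002  0.002]
```

Call:
{"api": "play_rows", "payload": {"deltas": [[85,[-11,-40,30],[0,0,0]],[85,[-21.6,-78.8,70],[0,0,0]],[85,[-21.6,-78.8,120],[0,0,0]],[85,[-21.6,-78.8,170],[0,0,0]],[85,[-21.6,-78.8,210],[0,0,0]],[85,[-21.6,-78.8,225],[0,0,0]],[85,[-21.6,-78.8,225],[0,0,0]],[85,[-21.6,-78.8,225],[0,0,0]]]}}

```text
clock: 2.65
tcp_pos: [0.5043, -0.0314, 0.1758]
orientation: [-3.114, -0.412, -0.002]
contact_force: [0.4, -1.0, -0.5]
grip_width: 0.0848
```

```bash
python3 - <<'E'
from h import *
go([.503,-.031,.111],15)
p,W,K,T=grab("wrist","w2.png"); np.savez("w2.npz",p=p,W=W,K=K,T=T)
E
python3 m.py w2.npz
```

```text
now [ 0.5043 -0.0314  0.1758] yaw 15.08 d [-1.2 -0.7 64.8] [-0.    -0.001  0.001]
cap 5276 (502.572265625, -31.05734634399414) 22.840978622436523 [ 0.5051984 -0.0304697  0.1398321]
red [ 562  272   78   44 2862] [602.80677848 295.7442348 ] [ 0.5381 -0.1512  0.1727] ((537.9051513671875, -155.03346252441406), (15.885574340820312, 35.572654724121094), 16.013195037841797)
rdot [ 0.4843 -0.006   0.1101] 119 ang 126.1 0.031
gdot [ 0.4987 -0.0619  0.1104] 106 ang -97.2 0.0311
```

Call:
{"api": "play_rows", "payload": {"deltas": [[85,[-1.5,-0.5,25],[0,0,0]],[85,[-1.5,-0.5,50],[0,0,0]],[85,[-1.5,-0.5,64],[0,0,0]],[85,[-1.5,-0.5,64],[0,0,0]],[30,[-1.5,-0.5,64],[0,0,0]],[30,[-1.5,-0.5,64],[0,0,0]],[30,[-1.5,-0.5,64],[0,0,0]],[30,[-1.5,-0.5,64],[0,0,0]]], "squeeze": 40}}

```text
clock: 3.7
tcp_pos: [0.5031, -0.03, 0.1131]
orientation: [-3.113, -0.413, -0.004]
contact_force: [-2.9, 2.6, 8.7]
grip_width: 0.0432
```

Call:
{"api": "play_rows", "payload": {"deltas": [[30,[0,0,-1.5],[0,0,0]],[30,[0,0,-1.5],[0,0,-0.15]],[30,[0,0,-1.5],[0,0,-0.3]],[30,[0,0,-1.5],[0,0,-0.45]],[30,[0,0,-1.5],[0,0,-0.6]],[30,[0,0,-1.5],[0,0,-0.75]],[30,[0,0,-1.5],[0,0,-0.9]],[30,[0,0,-1.5],[0,0,-1.05]]]}}

```text
clock: 4.7
tcp_pos: [0.502, -0.029, 0.1134]
orientation: [-2.481, -1.924, -0.003]
contact_force: [1.9, 3.7, -12.6]
grip_width: 0.0426
```

```bash
python3 -c "
from h import *
go([.503,-.031,.111],15);o=r.get_obs();print(o['moment'],o['contact_force'],o['joints'].round(2))"
```

```text
now [ 0.502  -0.029   0.1134] yaw 75.58 d [-1.6  1.5  2.4] [-0.002 -0.002  1.057]
[ 0.84616515 -0.21362643 -0.10781907] [  1.90163613   3.68637624 -12.58701221] [ 0.39  0.41 -0.55  2.04  0.29  0.77 -0.59]
```

Call:
{"api": "play_rows", "payload": {"deltas": [[30,[0,0,0.7],[0,0,-0.15]],[30,[0,0,0.7],[0,0,-0.3]],[30,[0,0,0.7],[0,0,-0.45]],[30,[0,0,0.7],[0,0,-0.6]],[30,[0,0,0.7],[0,0,-0.75]],[30,[0,0,0.7],[0,0,-0.9]],[30,[0,0,0.7],[0,0,-1.05]],[30,[0,0,0.7],[0,0,-1.05]]]}}

```text
clock: 5.7
tcp_pos: [0.5007, -0.0294, 0.1132]
orientation: [-1.18, -2.908, -0.001]
contact_force: [-6.2, -1.0, 9.4]
grip_width: 0.0423
```

```bash
python3 -c "
from h import *
go([.503,-.031,.111],15);o=r.get_obs();print(o['moment'],o['contact_force'],o['joints'].round(2))"
```

```text
now [ 0.5007 -0.0294  0.1132] yaw 135.84 d [-2.7  0.4  2.2] [-4.000e-03 -1.000e-03  2.109e+00]
[-0.13765585  1.38956242  0.08068195] [-6.23225465 -1.02152375  9.35868509] [ 0.57  0.47 -0.79  2.03  0.44  0.83  0.33]
```

Call:
{"api": "play_rows", "payload": {"deltas": [[30,[0,0,0],[0,0,-0.08]],[30,[0,0,0],[0,0,-0.16]],[30,[0,0,0],[0,0,-0.22]],[30,[0,0,0],[0,0,-0.28]],[30,[0,0,0],[0,0,-0.34]],[30,[0,0,0],[0,0,-0.4]],[30,[0,0,0],[0,0,-0.4]]]}}

```text
clock: 6.58
tcp_pos: [0.5017, -0.0304, 0.1135]
orientation: [-0.582, -3.086, -0.002]
contact_force: [3.2, -2.1, -3.1]
grip_width: 0.0429
```

```bash
python3 -c "
from h import *
go([.503,-.031,.111],15);o=r.get_obs();print(o['moment'],o['contact_force'],o['joints'].round(2))"
```

```text
now [ 0.5017 -0.0304  0.1135] yaw 158.64 d [-1.4 -0.1  2.5] [-1.000e-03 -2.000e-03  2.507e+00]
[-0.44880684 -0.76588142 -0.22919235] [ 3.22106839 -2.09309525 -3.09399712] [ 0.64  0.5  -0.88  2.02  0.51  0.85  0.68]
```

Call:
{"api": "play_rows", "payload": {"deltas": [[85,[0,0,0],[0,0,0]],[85,[0,0,0],[0,0,0]],[85,[0,0,0],[0,0,0]],[85,[0,0,-40],[0,0,0]],[85,[0,0,-80],[0,0,0]],[85,[0,0,-120],[0,0,0]],[85,[0,0,-120],[0,0,0]],[85,[0,0,-120],[0,0,0]]]}}

```text
clock: 7.58
tcp_pos: [0.5013, -0.0307, 0.2329]
orientation: [-0.582, -3.085, -0.001]
contact_force: [-0.3, -0.1, -0.0]
grip_width: 0.0855
```

```bash
python3 - <<'E'
from h import *
p,W,K,T=grab("wrist"); np.savez("w3.npz",p=p,W=W,K=K,T=T)
u,v=proj([.503,-.031,.125],K,T).astype(int);print(u,v)
a=p[max(v-110,0):v+110,max(u-130,0):u+130,::-1];cv2.imwrite("pics/c3.png",cv2.resize(a,None,fx=2,fy=2))
E
python3 m.py w3.npz
```

```text
323 237
cap 3265 (501.9114074707031, -31.090087890625) 22.82230567932129 [ 0.49985009 -0.03038433  0.13974745]
rdot [ 0.4843 -0.0061  0.1099] 98 ang 125.2 0.0306
gdot [ 0.4981 -0.0618  0.1102] 70 ang -97.1 0.0309
```

View pics/c3.png

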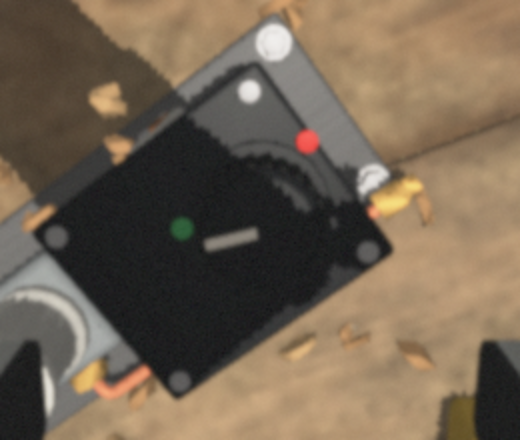

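```bash
python3 - <<'E'
import numpy as np
z=np.load("w3.npz");p=z["p"].astype(int);X=np.nan_to_num(z["W"]);C=np.array([.502,-.031])
d=np.hypot(X[...,0]-C[0],X[...,1]-C[1])
m=(abs(X[...,2]-.14)<.006)&(d<.021)&(p.min(-1)>90);P=X[m][:,:2]
c=P.mean(0);w,v=np.linalg.eigh(np.cov(P.T));a=v[:,1];a*=np.sign(a@(c-C));print(m.sum(),c,np.degrees(np.arctan2(a[1],a[0])),np.degrees(np.arctan2(*(c-C)[::-1])),(P@a).min()-C@a,(P@a).max()-C@a)
z=np.load("w1.npz");p=z["p"].astype(int);X=np.nan_to_num(z["W"])
d=np.hypot(X[...,0]-C[0],X[...,1]-C[1])
m=(abs(X[...,2]-.14)<.006)&(d<.021)&(p.min(-1)>120);P=X[m][:,:2]
c=P.mean(0);w,v=np.linalg.eigh(np.cov(P.T));a=v[:,1];a*=np.sign(a@(c-C));print(m.sum(),c,np.degrees(np.arctan2(a[1],a[0])),np.degrees(np.arctan2(*(c-C)[::-1])))
E
```

```text
135 [ 0.5008619  -0.04153156] -97.46942458198073 -96.16774787889217 0.0017770909270989135 0.019180664102015733
82 [ 0.49476754 -0.02384257] 136.10374316182273 135.29875722823917
```

The white line is at -97°, matching the green dot at -97°, so the cap is at its stop. Next is the handle.

```bash
python3 -c "
from h import *
go([.5403,-.165,.235],105.6)"
```

```text
now [ 0.5011 -0.0307  0.2325] yaw 158.64 d [ -85.4 -110.8   -2.7] [-0.001 -0.003  0.926]
```

Call:
{"api": "play_rows", "payload": {"deltas": [[85,[-20,-25,-4],[0,0,0.15]],[85,[-43,-55,-4],[0,0,0.3]],[85,[-64,-83,-4],[0,0,0.45]],[85,[-85.4,-110.8,-4],[0,0,0.6]],[85,[-85.4,-110.8,-3],[0,0,0.76]],[85,[-85.4,-110.8,-3],[0,0,0.926]],[85,[-85.4,-110.8,-3],[0,0,0.926]],[85,[-85.4,-110.8,-3],[0,0,0.926]]]}}

```text
clock: 8.62
tcp_pos: [0.5399, -0.1647, 0.2345]
orientation: [-1.893, -2.502, 0.002]
contact_force: [-0.3, -0.1, 0.3]
grip_width: 0.0851
```

```bash
python3 - <<'E'
from h import *
go([.5403,-.165,.147],105.6)
p,W,K,T=grab("wrist","w4.png"); np.savez("w4.npz",p=p,W=W,K=K,T=T)
p,W,K,T=grab("scene"); np.savez("s4.npz",p=p,W=W,K=K,T=T)
a=np.hstack([cv2.resize(cv2.imread("pics/w4.png"),(480,360)),cv2.resize(p[170:240,320:380,::-1],(308,360),interpolation=cv2.INTER_CUBIC)]);cv2.imwrite("pics/w4c.png",a)
E
python3 m.py w4.npz; python3 m.py s4.npz
```

```text
now [ 0.5399 -0.1647  0.2345] yaw 105.79 d [-0.6  0.6 87.5] [-0.003 -0.003  0.003]
cap 3447 (502.3477478027344, -31.20575523376465) 22.776527404785156 [ 0.5046812  -0.03798196  0.13975851]
red [ 308  210   26   88 2084] [320.49424184 253.0268714 ] [ 0.5384 -0.1632  0.1736] ((538.8502197265625, -165.03578186035156), (15.128453254699707, 53.85533905029297), 15.142513275146484)
red [329 356   7  28 122] [331.7704918  370.51639344] [ 0.5694 -0.2451  0.1631] ((569.1075439453125, -244.43283081054688), (3.4800198078155518, 20.884910583496094), 18.832773208618164)
gdot [ 0.4983 -0.0618  0.1099] 153 ang -97.5 0.0309
white [ 0.501  -0.0415  0.1406] 260 ang -97.5 0.0104
cap 156 (502.0212707519531, -28.709108352661133) 25.82979393005371 [ 0.49405117 -0.02761001  0.1384385 ]
red [332 194  14  11  85] [338.56470588 198.94117647] [ 0.5317 -0.1598  0.1704] ((532.76708984375, -164.03172302246094), (19.264036178588867, 57.84292984008789), 8.99774169921875)
rdot [ 0.4853 -0.0053  0.1091] 9 ang 125.5 0.0288
gdot [ 0.4966 -0.0599  0.1116] 9 ang -99.9 0.0317
white [ 0.4995 -0.0408  0.1415] 8 ang -101.8 0.0124
```

View pics/w4c.png

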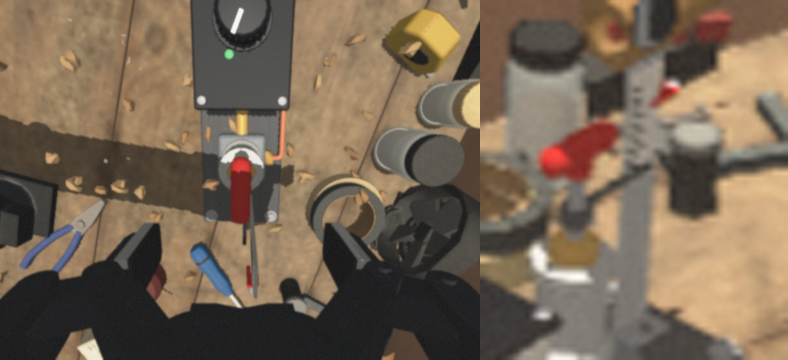

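```bash
python3 - <<'E'
import numpy as np
for f in("w1.npz","w4.npz"):
    z=np.load(f);p=z["p"].astype(int);X=np.nan_to_num(z["W"])
    red=(p[...,0]>90)&(p[...,1]<.5*p[...,0])&(p[...,2]<.5*p[...,0])
    m=red&(np.hypot(X[...,0]-.573,X[...,1]+.246)<.03)&(X[...,2]>.13)
    P=X[m];print(f,m.sum(),np.percentile(P[:,2],[2,10,25,50,75,90,98]).round(4))
    # lub frame
    a=np.radians(15.6);e=np.array([np.cos(a),np.sin(a)]);n=np.array([-e[1],e[0]]);q=P[:,:2]-[.5395,-.165]
    print((q@e).min(),(q@e).max(),(q@n).min(),(q@n).max())
    near=(abs(q@n)<1)
    Q=X[...,:2]-[.5395,-.165];s=(Q@n<-.03)&(Q@n>-.09)&(abs(Q@e)<.03)&(X[...,2]>.115)&(X[...,2]<.135)&(p.max(-1)<60)
    if s.sum():print("pointer?",s.sum(),np.median(X[s],0),(Q[s]@n).min(),(Q[s]@e).mean())
E
```

```text
w1.npz 51 [0.1622 0.1626 0.163  0.1634 0.1645 0.1654 0.1752]
0.009894658536832157 0.0157142048422842 -0.09503555012745997 -0.08232401033886308
pointer? 10 [ 0.55315419 -0.2000015   0.12794634] -0.04238065451249283 0.0038779239277084354
w4.npz 139 [0.1613 0.1617 0.1622 0.163  0.1636 0.1642 0.1648]
0.005157702504560932 0.00941467631732689 -0.09612844839486738 -0.07368056337931121
pointer? 43 [ 0.55897959 -0.22377355  0.1266477 ] -0.07037690428567783 0.003067381597226046
```

Call:
{"api": "play_rows", "payload": {"deltas": [[85,[0,0.5,30],[0,0,0]],[85,[0,0.5,60],[0,0,0]],[85,[0,0.5,86],[0,0,0]],[85,[0,0.5,86],[0,0,0]],[60,[0,0.5,86],[0,0,0]]]}}

```text
clock: 9.35
tcp_pos: [0.5409, -0.1645, 0.1498]
orientation: [-1.895, -2.503, 0.0]
contact_force: [-0.1, 0.1, 0.4]
grip_width: 0.0697
```

Call:
{"api": "play_rows", "payload": {"deltas": [[40,[0,0,2],[0,0,0]],[5,[0,0,2],[0,0,0]],[5,[0,0,2],[0,0,0]],[5,[0,0,2],[0,0,0]],[5,[0,0,2],[0,0,0]],[5,[0,0,2],[0,0,0]]], "squeeze": 80}}

```text
clock: 10.1
tcp_pos: [0.5386, -0.1655, 0.1483]
orientation: [-1.895, -2.499, 0.007]
contact_force: [-9.6, -0.7, 10.7]
grip_width: 0.0145
```

Call:
{"api": "play_rows", "payload": {"deltas": [[5,[0,0,-5],[0,0,0]],[5,[0,0,-10],[0,0,0]],[5,[0,0,-15],[0,0,0]],[5,[0,0,-20],[0,0,0]],[5,[0,0,-25],[0,0,0]],[5,[0,0,-30],[0,0,0]],[5,[0,0,-36],[0,0,0]],[5,[0,0,-36],[0,0,0]]]}}

```text
clock: 11.1
tcp_pos: [0.5385, -0.1655, 0.1846]
orientation: [-1.895, -2.499, 0.008]
contact_force: [2.2, -0.1, -14.6]
grip_width: 0.0144
```

```bash
python3 - <<'E'
from h import *
p,W,K,T=grab("wrist"); np.savez("w5.npz",p=p,W=W,K=K,T=T)
u,v=proj([.556,-.225,.16],K,T).astype(int);print(u,v,r.get_obs()["tcp_pos"],r.get_obs()["joints"].round(2))
a=cv2.resize(p[200:480,180:460,::-1],(440,440))
p,W,K,T=grab("scene"); np.savez("s5.npz",p=p,W=W,K=K,T=T)
b=cv2.resize(p[175:230,325:370,::-1],(360,440),interpolation=cv2.INTER_CUBIC)
cv2.imwrite("pics/w5.png",np.hstack([a,b]))
E
```

```text
323 386 [ 0.53845734 -0.16549197  0.18441248] [ 0.73  0.44 -0.7   1.83  0.33  1.    0.17]
```

View pics/w5.png

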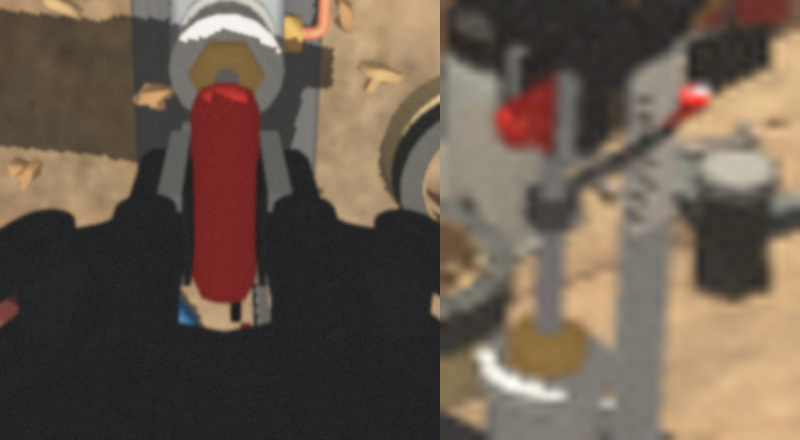

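```bash
python3 - <<'E'
import numpy as np
z=np.load("w5.npz");p=z["p"].astype(int);X=np.nan_to_num(z["W"])
a=np.radians(15.6);e=np.array([np.cos(a),np.sin(a)]);n=np.array([-e[1],e[0]]);Q=X[...,:2]-[.5395,-.165]
print("bar top",np.percentile(X[300:370,312:334,2],[10,50,90]).round(4))
for v in range(388,414,2):
    print(v,[("%d,%d,%d"%tuple(p[v,u]),round(float(X[v,u,2]),4),round(float(Q[v,u]@n)*1000)) for u in (328,330,332,336,338,340)])
E
```

```text
bar top [0.2096 0.2105 0.2113]
388 [('121,42,41', 0.2097, -25), ('120,43,41', 0.2093, -25), ('115,38,34', 0.2092, -25), ('129,72,58', 0.2078, -26), ('169,136,107', -0.0011, -189), ('123,109,92', 0.1415, -78)]
390 [('115,37,35', 0.2088, -26), ('112,35,33', 0.2085, -27), ('109,41,35', 0.2085, -26), ('153,117,89', -0.0003, -191), ('180,152,118', 0.0004, -190), ('125,110,92', 0.1432, -78)]
392 [('94,39,36', 0.1627, -64), ('78,32,33', 0.1613, -65), ('73,48,44', 0.1607, -65), ('172,142,110', 0.0008, -192), ('176,149,115', 0.0003, -193), ('127,113,94', 0.1422, -80)]
394 [('50,40,36', 0.1622, -65), ('34,29,31', 0.1624, -65), ('57,49,42', 0.162, -66), ('174,147,113', -0.0005, -196), ('176,148,115', 0.0006, -195), ('130,115,97', 0.1442, -80)]
396 [('39,36,33', 0.1628, -66), ('22,20,23', 0.1617, -67), ('55,50,42', 0.1629, -66), ('181,151,117', 0.0006, -198), ('177,149,114', 0.0009, -197), ('140,125,105', 0.144, -81)]
398 [('36,35,32', 0.1619, -68), ('21,25,26', 0.1621, -68), ('54,46,40', 0.162, -68), ('181,154,119', 0.0005, -200), ('179,152,117', 0.0005, -200), ('143,126,104', 0.1435, -83)]
400
[... 494 characters left out ...]
, -208), ('153,130,105', 0.0004, -208)]
406 [('176,149,114', 0.0003, -211), ('170,142,110', 0.0009, -210), ('154,121,93', 0.0009, -210), ('117,64,52', 0.1612, -74), ('122,76,61', 0.1619, -73), ('124,102,83', -0.0003, -211)]
408 [('173,145,113', -0.0007, -214), ('152,128,100', 0.0006, -213), ('121,92,74', 0.2593, 9), ('69,34,35', 0.2594, 9), ('60,39,38', 0.2588, 8), ('58,48,44', 0.2598, 9)]
410 [('89,75,63', 0.2606, 9), ('69,61,53', 0.2597, 9), ('50,42,41', 0.2601, 9), ('31,32,35', 0.2598, 9), ('34,36,36', 0.2604, 9), ('36,38,38', 0.2605, 9)]
412 [('32,29,34', 0.2603, 9), ('33,32,33', 0.261, 9), ('32,32,33', 0.2602, 8), ('27,31,36', 0.2603, 9), ('39,38,38', 0.2611, 9), ('36,34,37', 0.261, 9)]
```

```bash
python3 - <<'E'
import numpy as np
a=np.radians(15.6);e=np.array([np.cos(a),np.sin(a)]);n=np.array([-e[1],e[0]])
for f in("w1.npz","w4.npz"):
    z=np.load(f);p=z["p"].astype(int);X=np.nan_to_num(z["W"]);Q=X[...,:2]-[.5395,-.165];s=Q@n*1000;t=Q@e*1000
    red=(p[...,0]>90)&(p[...,1]<.5*p[...,0])&(p[...,2]<.5*p[...,0])
    for k in range(-98,-70,3):
        m=red&(s>k)&(s<=k+3)&(abs(t)<20)&(X[...,2]>.14)
        if m.sum()>2:print(f,"marker",k,m.sum(),X[m][:,2].mean().round(4),X[m][:,2].max().round(4),t[m].min().round(1),t[m].max().round(1))
    m=(abs(s+70)<30)&(abs(t)<25)&(X[...,2]>.18)&(X[...,2]<.2)&~red
    if m.sum():print("scale top",m.sum(),np.percentile(X[m][:,2],[10,50,90]),t[m].min(),t[m].max(),s[m].min(),s[m].max())
    for k in range(-76,-40,4):
        m=(s>k)&(s<=k+4)&(abs(t)<6)&(p.max(-1)<70)&(X[...,2]>.118)&(X[...,2]<.134)
        if m.sum()>1:print("ptr",k,m.sum(),np.median(X[m][:,2]).round(4),t[m].mean().round(1))
E
```

```text
w1.npz marker -95 14 0.1635 0.1645 9.9 15.5
w1.npz marker -92 13 0.1635 0.1648 11.0 15.7
w1.npz marker -89 8 0.1631 0.1647 13.0 15.7
w1.npz marker -86 13 0.1672 0.1816 13.7 15.4
scale top 142 [0.1814967 0.1877136 0.1891035] 11.081893195951288 14.307082502154469 -86.69308567318588 -56.9770417312566
ptr -68 3 0.1255 3.6
ptr -44 9 0.1276 3.8
w4.npz marker -95 23 0.1635 0.1643 5.3 9.4
w4.npz marker -92 16 0.1636 0.1645 5.9 8.7
w4.npz marker -89 21 0.1634 0.1649 5.9 8.7
w4.npz marker -86 21 0.1633 0.1649 5.9 8.6
w4.npz marker -83 25 0.1624 0.1653 5.2 8.6
w4.npz marker -80 15 0.1621 0.1629 5.2 7.2
w4.npz marker -77 16 0.1619 0.1631 5.2 7.2
scale top 318 [0.1828533  0.18769178 0.18885391] 9.39348176179808 13.344402074444314 -86.44287215362904 -56.37186162937571
ptr -72 16 0.1257 2.8
ptr -68 15 0.126 3.2
ptr -64 11 0.1266 3.2
ptr -60 10 0.1274 3.1
ptr -56 16 0.1275 3.2
ptr -52 16 0.127 3.5
```

```bash
python3 - <<'E'
from h import *
a=np.radians(15.6);e=np.array([np.cos(a),np.sin(a)]);n=np.array([-e[1],e[0]])
ptr=[];mk=[]
for i in range(12):
    p,W,K,T=grab("wrist");p=p.astype(int);X=np.nan_to_num(W);s=(X[...,:2]-[.5395,-.165])@n*1000
    m=(s<-65)&(s>-73)&(p.max(-1)<60)&(X[...,2]>.15)&(X[...,2]<.175);ptr.append(X[m][:,2].mean())
    k=(s<-72.5)&(s>-90)&(p[...,0]>1.4*p[...,1])&(X[...,2]>.15)&(X[...,2]<.175);mk+=list(X[k][:,2])
    if i%4==3:o=r.get_obs();print(o["clock"],o["tcp_pos"].round(4),o["contact_force"].round(1),o["grip_width"],"bar",np.median(X[300:370,312:334,2]).round(4),m.sum())
print("ptr",np.mean(ptr),np.std(ptr),"marker tip",np.mean(mk),len(mk))
p,W,K,T=grab("scene","s6.png");np.savez("s6.npz",p=p,W=W)
E
python3 m.py s6.npz | grep -E "cap|dot|white"
```

```text
11.4 [ 0.5385 -0.1655  0.1841] [  0.7  -0.9 -14.5] 0.014724003667309214 bar 0.21 49
11.6 [ 0.5385 -0.1655  0.1841] [  1.   -1.2 -16. ] 0.014779600533096 bar 0.21 48
11.8 [ 0.5385 -0.1655  0.1841] [  0.1  -1.1 -15. ] 0.014466574184846143 bar 0.21 47
ptr 0.1616207703503976 8.660572739978852e-05 marker tip 0.1608724659565475 89
cap 164 (496.48907470703125, -31.579238891601562) 25.410810470581055 [ 0.49503304 -0.02769566  0.13815201]
rdot [ 0.4829 -0.0039  0.1111] 9 ang 116.1 0.0308
gdot [ 0.4971 -0.0602  0.1111] 9 ang -88.8 0.0286
white [ 0.5006 -0.0415  0.1407] 8 ang -67.5 0.0107
```

```bash
python3 -c "
from bench import r
print(r.hand_in()); o=r.get_obs();print(o['clock'],o['tcp_pos'],o['grip_width'])"
```

```text
the job is handed in; nothing more can be done
None
the job is handed in; nothing more can be done
```

The job is done and handed in at about 12 s. The filler cap is fully open, and the arm is holding the handle up with the pointer level with the dose marker.

- **Filler cap:** I gripped it and turned it anticlockwise to its stop while the handle was still down. A later wrist picture put the white line at about -97°, the same as the green dot. The gripper turned about 143°, more than the cap could, so it slipped a little at the stop.
- **T-handle:** It is gripped across the bar and drawn up about 36 mm. It held steady for the last 0.4 s checked, with about 15 N of spring pull and no slip seen.
- **Pointer and marker:** The readings disagree slightly. In the wrist depth the pointer top reads 161.6 mm. The marker tip read 160.9 mm in the last frames, where only a sliver of it was visible, and about 162.0 mm in the clearer view before the grip. The pointer lies between the two, so it is level to within about 0.7 mm. The scene picture also shows it pointing straight at the marker.
- **Failed check:** The last scene-camera reading of the cap angle differed from the green dot by about 20°. The cap was only a few pixels wide there, so I relied on the wrist pictures instead.
- **Marker and other items:** I steered clear of these and felt no unexpected contact. I did not re-measure their positions at the end.

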